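# Raise the counterweighted barrier and push the tip box into its bay

## Task

Push the red-and-white barrier up by the black handle at its near end, past its balance point, so that it stays raised by itself. Then push the teal pipette-tip box along the lane, past the raised barrier, until it is fully home against the end stop. Only push: the box stays flat in its lane and is never lifted, it does not go past the barrier before that is up, and the other things on the worktop are left where they are.

Things in the scene. Friction and masses are not known exactly. Their poses are not given: they have to be found in the camera images.
- lane: fixed white loading lane with two aluminium guide rails; origin: centre of its underside on the worktop, directly under the barrier bar. Its x axis points away from the robot across the lane, y to the left along the lane, z up (it is turned up to 0.35 rad about the vertical). Floor 6 mm thick; rails at x = -45 and +45 mm, 8 mm wide, tops 22 mm up, 82 mm apart inside, from y = -157 to +187 mm; end stop 40 mm high across the lane at the right end (rubber faces at y = -139 mm)
- barrier (a joint): angle of the barrier about its level hinge (parallel to the lane's y axis), rad: 0 = down, its bar lying level across the lane; grows as the near end rises, up and away from the robot; 1.60 = fully raised, the bar upright on its stop. Counterweighted: needs under 1 N at the handle; let go below about 0.7 it falls shut, above about 0.95 it falls on to the raised stop by itself and stays
- pivot (a point): the barrier's hinge axis, behind the lane: at x = +100, y = 0, z = 44 mm of the lane. The red-and-white bar (12 mm thick) runs from it 135 mm towards the robot over the lane, then turns up into a white neck (12 mm thick) that carries the handle; the steel counterweight is about 37 mm behind it
- handle (a point): middle of the black handle: a round bar 16 mm thick, parallel to the lane's y axis, sticking out to the right (-y) from the top of the neck, free from 12 to 62 mm right of the neck's middle (this point: 38 mm). Down, it is 155 mm nearer the robot than the hinge axis and 112 mm above it (156 mm above the worktop); it moves on a 191 mm radius. Fingers pointing down push it from the robot's side, up and away
- box_centre (a point): centre of the teal pipette-tip box with pale lid (69 x 116 x 65 mm, closed, loose, about 0.14 kg), half-way up; its long side (y axis) lies along the lane. It starts on the lane floor to the left of the barrier
- bay (a point): where the centre of the box's underside is when the box is fully home against the end stop: on the lane floor, 81 mm to the right (-y of the lane) of the barrier
- cuvettes: bystander: blue cuvette rack, 52 x 130 x 50 mm, origin under its centre
- dropper: bystander: small dropper bottle with black cap, 33 mm wide, 78 mm high, origin under its centre
- pen_black: bystander: black-capped marker lying down, 136 x 12 x 12 mm, origin under its centre
- flask_small: bystander: small conical flask, 64 mm wide, 106 mm high, origin under its centre

How it is judged:
On the way, in this order (a step that is already met when the one before it is completed fails the run):
1. the barrier stays raised by itself, untouched, with the box still waiting before it (value of joint barrier above 1.5 rad and contact force between each of the fingers, the arm and barrier below 0.1 N and y of box_centre in the frame of lane above 0.04 m), for 0.4 s.
2. the box is home against the end stop (y of box_centre in the frame of lane below -0.075 m and value of joint barrier above 1.5 rad), for 0.2 s.
At the end, for the whole second after the job is handed in: the barrier stays raised by itself (joint above 1.5 rad); the box stands flat and still on the lane floor within 6 mm of the end stop (centre at most 12 mm from the bay point), with nothing touched (all of step 2 and horizontal distance between box_centre and bay below 0.012 m and height (world z) of box_centre below 0.046 m and angle between box_centre's own z axis and vertical below 0.08 rad and linear speed of box below 0.02 m/s and velocity of joint barrier below 0.1 rad/s).
It fails at once if the box was lifted or tipped (height (world z) of box_centre above 0.054 m or angle between box_centre's own z axis and vertical above 0.25 rad).
It fails at once if the box went past the barrier before it was up (value of joint barrier below 1.2 rad and y of box_centre in the frame of lane below 0.03 m).
It fails at once if a bystander was disturbed (distance of any of cuvettes, dropper, pen_black, flask_small from where it was at the start of the episode above 0.02 m).
It also fails if it takes over 51 s, if anything falls off the work surface, if the arm or the gripper's body presses on something with over 40 N, if the wrist force passes 120 N, or if a joint passes its speed limit or range.

## Robot

A 6-joint arm with a two-finger parallel gripper is mounted at the origin on a cart in front of the work surface, level with it; the furniture and walls round the work are solid. World frame = base frame: x ahead of the robot, y to its left, z up, the work surface at z = 0. Lengths are in m, angles in rad, forces in N, time in s.
With the tool pointing down it reaches from about 0.375 to 0.825 m from the base axis. Payload 5.5 kg.
Tool frame: the origin (TCP) lies at the centre of the arm's flange, where the gripper is bolted on; the fingertips stand 173 mm ahead of it and the grasp point (between the pads) lies 155 mm ahead of it; z points along the fingers, y is the line along which they close (so a half turn about z gives the same grasp; the last joint's range is limited). The gripper opens to 85 mm and grips with 20 to 120 N. Pads are 22 mm wide; open, the fingers measure 114 mm over their backs; the gripper's body (76 mm by 85 mm) begins 54 mm behind the grasp point. The pads swing forward as they close: fully open they stand 13 mm farther back than shut.
Start: joints at [-1.259, 0.314, -0.047, 1.21, 0, 1.571], TCP at [0.184, -0.571, 0.405] pointing down, gripper open.
Joint ranges: [-2.67, 2.67], [-0.69, 1.73], [-1.03, 1.25], [-2.08, 2.16], [-1.42, 1.45], [-3.14, 3.14]. Speed limits (rad/s): [2.39, 2.39, 3.01, 3.14, 3.14, 3.14].

## Interface

Orientations are given as a rotation vector (axis times angle).
In Python, from plant import ctrl gives the robot as it stands.
- The arm moves only by the tool jog_arm, never from a script. Its argument "motion" is a list of rows, each an object with "gripper": the finger opening in cm, from 0 to 8.54; "offset": the shift along the world's x, y, z in cm, a list of three; "rotation": the turn, a rotation vector about the world's x, y, z in rad, a list of three. In form: [{"gripper": gripper, "offset": [x, y, z], "rotation": [rx, ry, rz]}, ...]. A call has 1 to 10 rows; each row is the pose to reach, as a shift and turn from the pose commanded when the call began; what a row does not reach only later rows make up. A row lasts 1/12 s, in which the tool goes at most 41.7 mm and 7.16 degrees, less where a joint would pass 70% of its speed; a pose out of reach is approached as far as the arm can. A call with a gripper value outside its range is refused whole. The fingers move at their own pace and stop on an object; "newtons" is the grip in N (left out, the last holds). Time passes only in rows, so rows that repeat a pose let the fingers close. It gives the time, the measured TCP pose, the force, the opening and the grip force at its end, in the units of the state.
- ctrl.get_obs(): the state, without advancing time (a new reading comes with each control period).
- ctrl.capture(name): name is "scene" or "top" or "wrist"; returns (picture, depth): 420x560x3 uint8, red, green, blue; 420x560 float32, m along the optical axis (not along the pixel's ray), 0 where there is no reading.
- ctrl.calibration(name): a dict with "fov_y" (degrees; the focal length in pixels is half the picture's height over the tangent of half this angle, whatever the lens; pixels are square), "cx", "cy" (the principal point, pixels), "pose" (4x4, takes a point from camera to world coordinates); the wrist camera has in their place "T_tool_cam" (4x4, takes a point from camera to tool coordinates, whose origin is the TCP and whose axes are the flange's). Camera axes: x right, y down, z forward; pixel columns grow to the right and rows downward; lengths in m; the calibration is good to about 2 mm. A picture is of the moment at which its call begins: read the wrist's pose just before it. calibration takes no time and is no camera call.
- ctrl.sign_off(): hands the job in; it is judged then, once.
The state is a dict: "clock": time; "joint_pos": joint angles; "joint_velocities": joint speeds; "joint_torque": joint torques, N m; "tcp_pos": TCP position; "orientation": TCP orientation; "ft_force": force on the tool from outside, world axes, zero at the start; "ft_torque": the same for the moment, N m; "opening": finger opening in m; "finger_force": force on a finger pad.
Only numpy, scipy, OpenCV 4.12 (cv2) and the standard library are available. Lean on these libraries where they do the work, as an engineer would, in place of code of your own. Each camera call takes 0.05 s, during which the arm holds its last target. There are 200 camera calls.

## Working session

There is one attempt and no reset: what is moved stays moved. The work goes in short steps, Python scripts to look and compute and a tool call to move; the robot and the scene stay as the last step left them, time stands still between calls to the robot, and variables do not carry over. Pictures are saved under pics/ and viewed, at most 10 in all, crops included, and the job is handed in when it is done.

Besides the shell and the picture viewer there is one more tool, called after "Emit:" as name(argument=value, ...) on one line, values as JSON. jog_arm: Moves the arm, as the interface text tells. Its arguments: {"type":"object","properties":{"motion":{"type":"array","items":{"type":"object","properties":{"gripper":{"type":"number"},"offset":{"type":"array","items":{"type":"number"}},"rotation":{"type":"array","items":{"type":"number"}}}}},"newtons":{"type":"number"}},"required":["motion"]}

```bash
mkdir -p pics
cat > h.py <<'E'
import numpy as np, cv2
from plant import ctrl
def cloud(name,d,pose=None):
    c=ctrl.calibration(name); h,w=d.shape
    f=h/2/np.tan(np.radians(c["fov_y"])/2)
    u,v=np.meshgrid(np.arange(w),np.arange(h))
    P=np.stack([(u-c["cx"])/f*d,(v-c["cy"])/f*d,d],-1)
    T=c["pose"] if pose is None else pose
    T=np.array(T)
    return P@T[:3,:3].T+T[:3,3]
E
python3 - <<'E'
from h import *
o=ctrl.get_obs(); print(o)
ims=[]
for n in ["scene","top"]:
    p,d=ctrl.capture(n); np.savez(f"{n}.npz",p=p,d=d); cv2.imwrite(f"pics/{n}.png",p[:,:,::-1])
    print(n,ctrl.calibration(n),(d>0).mean())
E
```

```text
{'clock': 0.0, 'joint_pos': array([-1.25897701e+00,  3.14230036e-01, -4.80738919e-02,  1.21020812e+00,
        1.70915036e-05,  1.57081776e+00]), 'joint_velocities': array([ 0.00037262,  0.0004614 ,  0.00122122, -0.00174001,  0.00028178,
       -0.00060999]), 'joint_torque': array([-2.32214865e-03, -5.39589429e+01,  3.39748907e+01,  1.88753527e-02,
       -1.92403681e-04,  1.53000087e-06]), 'tcp_pos': array([ 0.18399012, -0.57079585,  0.40383419]), 'orientation': array([-3.10181553e+00, -4.87525843e-01,  3.91779972e-04]), 'ft_force': array([ 0.25423471, -0.770826  ,  0.88311921]), 'ft_torque': array([ 0.00781751, -0.02928563,  0.02468   ]), 'finger_force': 0.0, 'opening': 0.08573469214362257}
scene {'fov_y': 45.97014317696298, 'cx': 278.85142024892815, 'cy': 213.8802794759003, 'pose': array([[-0.86534347, -0.33327173,  0.37431356,  0.08307423],
       [-0.50114611,  0.58398796, -0.63860053,  0.79883118],
       [-0.00576711, -0.74019458, -0.672368  ,  0.97498335],
       [ 0.        ,  0.        ,  0.        ,  1.        ]])} 0.9960799319727891
top {'fov_y': 49.53848362458376, 'cx': 275.55182778348427, 'cy': 206.6897382506743, 'pose': array([[-0.01127621, -0.99868212,  0.05006859,  0.50897475],
       [-0.99979269,  0.01210939,  0.01636878, -0.00715718],
       [-0.01695351, -0.04987363, -0.99861164,  1.04496296],
       [ 0.        ,  0.        ,  0.        ,  1.        ]])} 0.9958248299319727
```

View pics/scene.png

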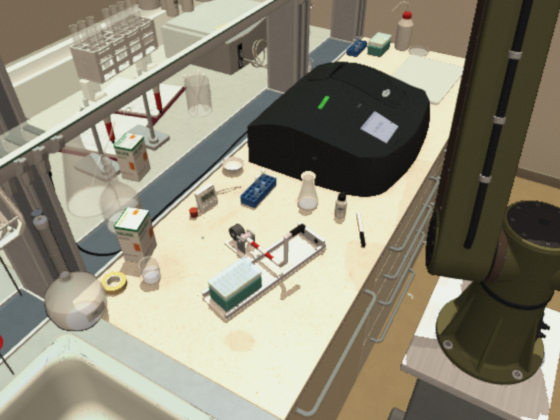

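View pics/top.png

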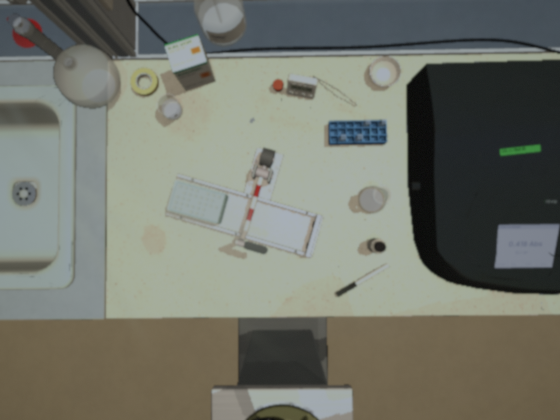

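The scene view shows the box at (235,285), the handle at (297,231) and the neck at (285,245). In the top view the box is at (197,200), the bar runs from (264,165) to (242,240), the handle is at (256,247) and the end stop at (316,235). Next I measure these.

Run:
```python
from h import *
z=np.load("top.npz"); p,d=z["p"],z["d"]; W=cloud("top",d)
def rect(m,lab):
    P=W[m]; r=cv2.minAreaRect(P[:,:2].astype(np.float32)); print(lab,m.sum(),r,"z",np.percentile(P[:,2],[5,50,95]).round(4)); return r
roi=np.zeros(d.shape,bool); roi[165:265,155:330]=1
def big(m):
    n,l,s,_=cv2.connectedComponentsWithStats(m.astype(np.uint8)); return l==1+np.argmax(s[1:,4])
Z=W[...,2]
print("table z",np.median(Z[270:310,200:320]))
lid=big(roi&(Z>.062)&(Z<.08)&(np.arange(560)[None]<235)); rect(lid,"lid")
lane=big(roi&(Z>.0035)&(Z<.1)); rect(lane,"lane")
floor=roi&(Z>.003)&(Z<.012); 
rail=roi&(Z>.016)&(Z<.027); 
st=big(roi&(Z>.033)&(Z<.046)&(np.arange(560)[None]>290)); rect(st,"stop")
h=big(roi&(Z>.13)&(p.max(-1)<90)); rect(h,"handle")
b=big(roi&(Z>.13)); rect(b,"handle+neck")
hsv=cv2.cvtColor(p,cv2.COLOR_RGB2HSV)
red=(hsv[...,1]>140)&((hsv[...,0]<10)|(hsv[...,0]>170))&(Z>.03)&(Z<.075); red[:150]=0;red[265:]=0;red[:,:230]=0;red[:,290:]=0
rect(red,"red")
for n,u,v in [("drop",376,246),("flask",371,199),("pen",360,280),("cuv",357,132)]: print(n,W[v,u].round(3))
# camera rotated: rail direction via line fit of rail points
P=W[rail][:,:2]
print(cv2.fitLine(P.astype(np.float32),cv2.DIST_HUBER,0,.01,.01).ravel())
s=np.load("scene.npz"); Ws=cloud("scene",s["d"]); ps=s["p"]
m=np.zeros(d.shape,bool); m[215:260,275:315]=1; m&=(Ws[...,2]>.13)&(ps.max(-1)<90); P=Ws[m]; print("scene handle",m.sum(),P.mean(0),P.min(0),P.max(0))
```

```text
table z -0.0015226885870633922
lid 1690 ((0.5718458294868469, 0.18171489238739014), (0.1159246638417244, 0.06881852447986603), 74.12586975097656) z [0.0666 0.0694 0.0726]
lane 6467 ((0.580192506313324, 0.07101477682590485), (0.3481261134147644, 0.18195882439613342), 73.47222900390625) z [0.0039 0.0199 0.071 ]
stop 203 ((0.4957933723926544, -0.07226680964231491), (0.010088512673974037, 0.09689800441265106), 73.1336898803711) z [0.0348 0.0379 0.0411]
handle 93 ((0.4748487174510956, 0.04760891944169998), (0.03912850841879845, 0.009113188832998276), 72.84027862548828) z [0.1593 0.1621 0.1648]
handle+neck 251 ((0.4777194857597351, 0.05729039013385773), (0.0667596086859703, 0.015693634748458862), 73.32603454589844) z [0.1558 0.1604 0.1639]
red 28 ((0.5952942967414856, 0.050458479672670364), (0.006185402162373066, 0.01996496692299843), 74.71853637695312) z [0.045  0.048  0.0509]
drop [ 0.472 -0.203  0.077]
flask [ 0.572 -0.195  0.074]
pen [ 0.394 -0.178  0.012]
cuv [ 0.73  -0.179  0.008]
[0.03282716 0.99946105 0.5498895  0.09731473]
scene handle 83 [0.47140507 0.04984506 0.15891359] [0.46322662 0.03177285 0.15014784] [0.48056609 0.07095736 0.16539481]
```

Emit:
jog_arm(motion=[{"gripper":0,"offset":[14.6,32.1,0],"rotation":[0,0,1.24]},{"gripper":0,"offset":[14.6,32.1,0],"rotation":[0,0,1.24]},{"gripper":0,"offset":[14.6,32.1,0],"rotation":[0,0,1.24]},{"gripper":0,"offset":[14.6,32.1,0],"rotation":[0,0,1.24]},{"gripper":0,"offset":[14.6,32.1,0],"rotation":[0,0,1.24]},{"gripper":0,"offset":[14.6,32.1,0],"rotation":[0,0,1.24]},{"gripper":0,"offset":[14.6,32.1,0],"rotation":[0,0,1.24]},{"gripper":0,"offset":[14.6,32.1,0],"rotation":[0,0,1.24]},{"gripper":0,"offset":[14.6,32.1,0],"rotation":[0,0,1.24]},{"gripper":0,"offset":[14.6,32.1,0],"rotation":[0,0,1.24]}])

```text
clock: 0.93
tcp_pos: [0.3308, -0.2468, 0.4045]
orientation: [-2.23, -2.212, -0.002]
ft_force: [-0.5, -0.5, 0.2]
opening: -0.0002
finger_force: 0.0
```

Emit:
jog_arm(motion=[{"gripper":0,"offset":[9.8,31,0],"rotation":[0,0,1.3]},{"gripper":0,"offset":[9.8,31,0],"rotation":[0,0,1.3]},{"gripper":0,"offset":[9.8,31,0],"rotation":[0,0,1.3]},{"gripper":0,"offset":[9.8,31,0],"rotation":[0,0,1.3]},{"gripper":0,"offset":[9.8,31,0],"rotation":[0,0,1.3]},{"gripper":0,"offset":[9.8,31,0],"rotation":[0,0,1.3]},{"gripper":0,"offset":[9.8,31,0],"rotation":[0,0,1.3]},{"gripper":0,"offset":[9.8,31,0],"rotation":[0,0,1.3]},{"gripper":0,"offset":[9.8,31,0],"rotation":[0,0,1.3]},{"gripper":0,"offset":[9.8,31,0],"rotation":[0,0,1.3]}])

```text
clock: 1.77
tcp_pos: [0.4282, 0.062, 0.4043]
orientation: [-0.514, -3.098, 0.0]
ft_force: [-0.9, 0.7, -0.2]
opening: -0.0002
finger_force: 0.0
```

Emit:
jog_arm(motion=[{"gripper":0,"offset":[0,0,0],"rotation":[0,0,0.05]},{"gripper":0,"offset":[0,0,-4],"rotation":[0,0,0.05]},{"gripper":0,"offset":[0,0,-8],"rotation":[0,0,0.05]},{"gripper":0,"offset":[0,0,-10.5],"rotation":[0,0,0.05]},{"gripper":0,"offset":[0,0,-10.5],"rotation":[0,0,0.05]}])

```text
clock: 2.18
tcp_pos: [0.425, 0.0596, 0.2948]
orientation: [-0.452, -3.1, 0.004]
ft_force: [-2.2, -0.0, 0.1]
opening: 0.0
finger_force: 0.0
```

Run:
```python
from h import *
from scipy.spatial.transform import Rotation as R
o=ctrl.get_obs(); print(o["clock"],o["tcp_pos"],R.from_rotvec(o["orientation"]).as_matrix().round(3),o["joint_pos"].round(2))
p,d=ctrl.capture("scene"); cv2.imwrite("pics/s2.png",cv2.resize(p[150:330,190:390,::-1],None,fx=3,fy=3))
O=np.array([.538,.068]); x=np.array([.959,-.284]);y=np.array([.284,.959]); q=o["tcp_pos"][:2]-O; print("lane",q@x,q@y,"tip z",o["tcp_pos"][2]-.173)
```

```text
2.1833 [0.42503065 0.05957524 0.29481392] [[-0.958  0.286 -0.009]
 [ 0.286  0.958 -0.001]
 [ 0.008 -0.004 -1.   ]] [ 0.14  0.08 -0.6   0.9  -0.    0.43]
lane -0.10594497664958202 -0.04016264327942871 tip z 0.12181392203592462
```

View pics/s2.png

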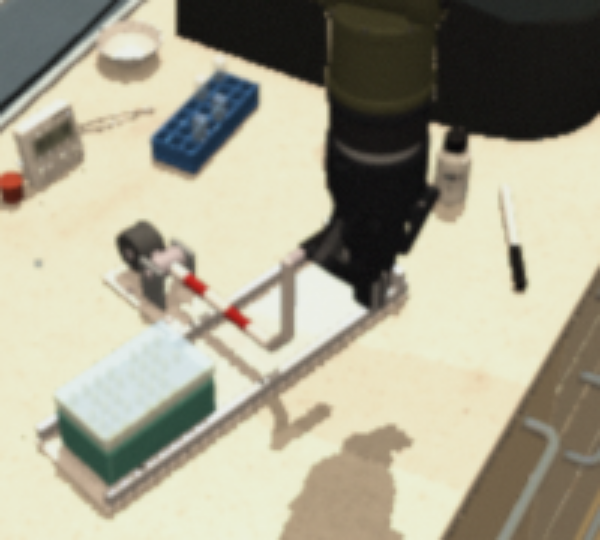

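The gripper sits on the robot's side of the handle (handle at about (310,245)), not touching it. Now I push along the arc.

Emit:
jog_arm(motion=[{"gripper":0,"offset":[1.5,-0.5,0],"rotation":[0,0,0]},{"gripper":0,"offset":[3,-0.9,0],"rotation":[0,0,0]},{"gripper":0,"offset":[4.3,-1.3,1.4],"rotation":[0,0,0]},{"gripper":0,"offset":[5.5,-1.6,2.8],"rotation":[0,0,0]},{"gripper":0,"offset":[6.9,-2.0,4.0],"rotation":[0,0,0]},{"gripper":0,"offset":[8.4,-2.5,5.1],"rotation":[0,0,0]},{"gripper":0,"offset":[10,-3,6],"rotation":[0,0,0]},{"gripper":0,"offset":[11.7,-3.5,6.8],"rotation":[0,0,0]},{"gripper":0,"offset":[11.7,-3.5,6.8],"rotation":[0,0,0]}])

```text
clock: 2.98
tcp_pos: [0.5486, 0.0243, 0.372]
orientation: [0.454, 3.101, 0.002]
ft_force: [0.8, 0.1, 0.7]
opening: -0.0003
finger_force: 0.0
```

Run:
```python
from h import *
p,d=ctrl.capture("scene"); cv2.imwrite("pics/s3.png",cv2.resize(p[150:330,190:390,::-1],None,fx=3,fy=3))
o=ctrl.get_obs();O=np.array([.538,.068]); x=np.array([.959,-.284]);y=np.array([.284,.959]); q=o["tcp_pos"][:2]-O; print("lane",q@x,q@y,"tip z",o["tcp_pos"][2]-.173,o["ft_force"])
```

```text
lane 0.020903746296141147 -0.039071579749458046 tip z 0.19757239346345418 [ 0.00467434 -0.15904016  0.05991107]
```

View pics/s3.png

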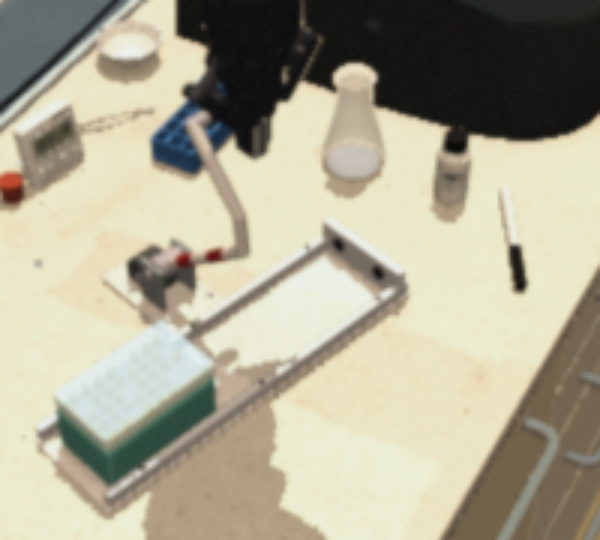

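The barrier is about 0.6 rad up, with its neck tip at (200,120) against the fingers. I carry on past the balance point and then retreat.

Emit:
jog_arm(motion=[{"gripper":0,"offset":[1.7,-0.5,0.5],"rotation":[0,0,0]},{"gripper":0,"offset":[3.5,-1,0.9],"rotation":[0,0,0]},{"gripper":0,"offset":[5.3,-1.6,1.1],"rotation":[0,0,0]},{"gripper":0,"offset":[7.2,-2.1,1.1],"rotation":[0,0,0]},{"gripper":0,"offset":[8.5,-2.5,1],"rotation":[0,0,0]},{"gripper":0,"offset":[9.6,-2.8,0.9],"rotation":[0,0,0]},{"gripper":0,"offset":[9.6,-2.8,0.9],"rotation":[0,0,0]},{"gripper":0,"offset":[6.5,-2,1.5],"rotation":[0,0,0]},{"gripper":0,"offset":[3,-1,2.5],"rotation":[0,0,0]},{"gripper":0,"offset":[0,0,3.5],"rotation":[0,0,0]}])

```text
clock: 3.87
tcp_pos: [0.5422, 0.0253, 0.4023]
orientation: [-0.454, -3.106, 0.0]
ft_force: [0.3, -0.0, 0.1]
opening: -0.0001
finger_force: 0.0
```

Emit:
jog_arm(motion=[{"gripper":3,"offset":[-3.5,0,0],"rotation":[0,0,-0.3]},{"gripper":3,"offset":[-3.5,0,0],"rotation":[0,0,-0.3]},{"gripper":3,"offset":[-3.5,0,0],"rotation":[0,0,-0.3]},{"gripper":3,"offset":[-3.5,0,0],"rotation":[0,0,-0.3]},{"gripper":3,"offset":[-3.5,0,0],"rotation":[0,0,-0.3]},{"gripper":3,"offset":[-3.5,0,0],"rotation":[0,0,-0.3]}])

```text
clock: 4.37
tcp_pos: [0.5097, 0.0251, 0.403]
orientation: [0.911, 3.007, 0.0]
ft_force: [-0.3, 0.1, -0.5]
opening: 0.03
finger_force: 0.0
```

Run:
```python
from h import *
p,d=ctrl.capture("scene"); cv2.imwrite("pics/s4.png",cv2.resize(p[150:330,190:390,::-1],None,fx=3,fy=3))
o=ctrl.get_obs();O=np.array([.538,.068]); x=np.array([.959,-.284]);y=np.array([.284,.959]); q=o["tcp_pos"][:2]-O; print("lane",q@x,q@y,"tip z",o["tcp_pos"][2]-.173,o["tcp_pos"],o["clock"],o["joint_pos"].round(2))
```

```text
lane -0.01470057430694283 -0.04917997084503409 tip z 0.22983194367025028 [0.50994449 0.02502585 0.40283194] 4.4167 [ 0.05  0.15 -0.26  1.16  0.    0.64]
```

View pics/s4.png

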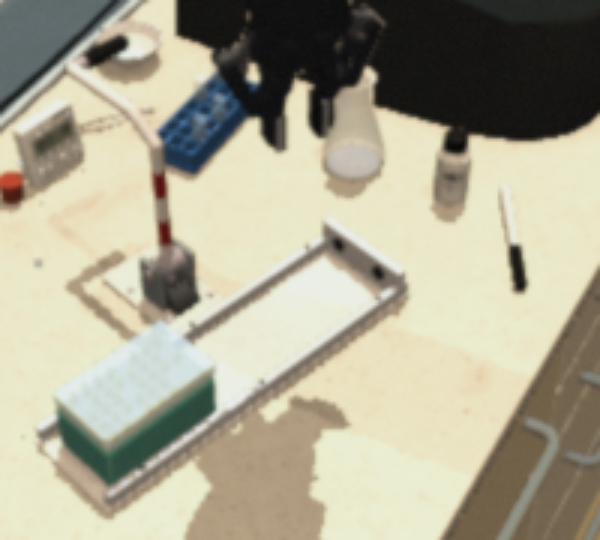

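The barrier stands upright (bar at (160,200)) and the box hasn't moved. I now go round behind the box.

Emit:
jog_arm(motion=[{"gripper":3,"offset":[9,25.2,0],"rotation":[0,0,-1.27]},{"gripper":3,"offset":[9,25.2,0],"rotation":[0,0,-1.27]},{"gripper":3,"offset":[9,25.2,0],"rotation":[0,0,-1.27]},{"gripper":3,"offset":[9,25.2,0],"rotation":[0,0,-1.27]},{"gripper":3,"offset":[9,25.2,0],"rotation":[0,0,-1.27]},{"gripper":3,"offset":[9,25.2,0],"rotation":[0,0,-1.27]},{"gripper":3,"offset":[9,25.2,0],"rotation":[0,0,-1.27]},{"gripper":3,"offset":[9,25.2,0],"rotation":[0,0,-1.27]},{"gripper":3,"offset":[9,25.2,0],"rotation":[0,0,-1.27]},{"gripper":3,"offset":[9,25.2,0],"rotation":[0,0,-1.27]}])

```text
clock: 5.25
tcp_pos: [0.6003, 0.2779, 0.4017]
orientation: [-2.484, -1.923, 0.002]
ft_force: [-0.3, 0.3, -0.3]
opening: 0.0302
finger_force: 0.0
```

```bash
cat > lane.py <<'E'
from h import *
from scipy.spatial.transform import Rotation as R
o=ctrl.get_obs();O=np.array([.538,.068]); x=np.array([.959,-.284]);y=np.array([.284,.959]); q=o["tcp_pos"][:2]-O
print("lane",q@x,q@y,"tip z",o["tcp_pos"][2]-.173,o["tcp_pos"],"clock",o["clock"],o["joint_pos"].round(2),"F",o["ft_force"].round(1))
ty=R.from_rotvec(o["orientation"]).as_matrix()[:2,1]; print("tool y in lane",ty@x,ty@y)
E
python3 lane.py
```

```text
lane 0.00010801409299710278 0.21896667339046003 tip z 0.22865897006875363 [0.60026914 0.27788763 0.40165897] clock 5.25 [ 0.43  0.43  0.12  1.26 -0.    2.26] F [-0.3  0.3 -0.3]
tool y in lane 0.9995695793718308 0.03458736730339413
```

Emit:
jog_arm(motion=[{"gripper":3,"offset":[0,0,-4],"rotation":[0,0,-0.03]},{"gripper":3,"offset":[0,0,-8],"rotation":[0,0,-0.03]},{"gripper":3,"offset":[0,0,-12],"rotation":[0,0,-0.03]},{"gripper":3,"offset":[0,0,-16],"rotation":[0,0,-0.03]},{"gripper":3,"offset":[0,0,-18.5],"rotation":[0,0,-0.03]},{"gripper":3,"offset":[0,0,-19.8],"rotation":[0,0,-0.03]},{"gripper":3,"offset":[0,0,-19.8],"rotation":[0,0,-0.03]}])

```text
clock: 5.83
tcp_pos: [0.5986, 0.2762, 0.2008]
orientation: [-2.507, -1.89, 0.01]
ft_force: [-1.1, -1.0, 0.1]
opening: 0.0301
finger_force: 0.0
```

```bash
python3 lane.py
python3 - <<'E'
from h import *
p,d=ctrl.capture("scene"); cv2.imwrite("pics/s5.png",cv2.resize(p[150:330,190:390,::-1],None,fx=3,fy=3))
E
```

```text
lane -0.0010310506418726403 0.2168559442501858 tip z 0.02779512463190867 [0.5985779  0.27618751 0.20079512] clock 5.8333 [ 0.43  0.57 -0.15  0.86  0.    2.28] F [-1.1 -1.   0.1]
tool y in lane 1.0001139825348624 0.00914024942742431
```

View pics/s5.png

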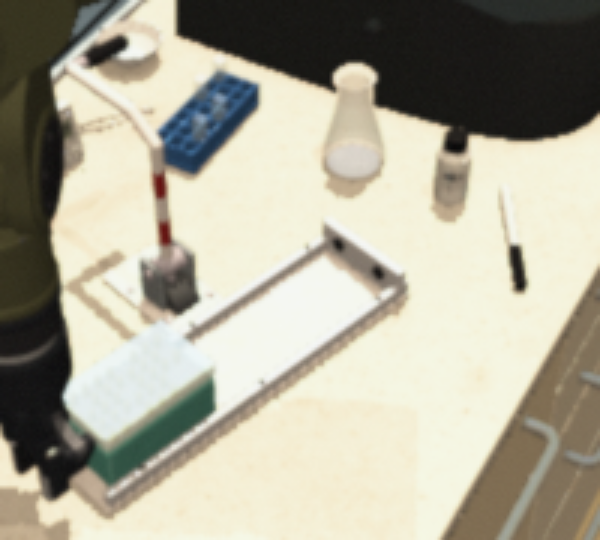

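The fingers are behind the box, centred and low. I start pushing.

Emit:
jog_arm(motion=[{"gripper":3,"offset":[-0.28,-0.96,0],"rotation":[0,0,0]},{"gripper":3,"offset":[-0.57,-1.92,0],"rotation":[0,0,0]},{"gripper":3,"offset":[-0.85,-2.88,0],"rotation":[0,0,0]},{"gripper":3,"offset":[-1.14,-3.84,0],"rotation":[0,0,0]},{"gripper":3,"offset":[-1.42,-4.8,0],"rotation":[0,0,0]},{"gripper":3,"offset":[-1.7,-5.75,0],"rotation":[0,0,0]},{"gripper":3,"offset":[-2,-6.7,0],"rotation":[0,0,0]},{"gripper":3,"offset":[-2.27,-7.67,0],"rotation":[0,0,0]},{"gripper":3,"offset":[-2.56,-8.63,0],"rotation":[0,0,0]},{"gripper":3,"offset":[-2.84,-9.6,0],"rotation":[0,0,0]}])

```text
clock: 6.72
tcp_pos: [0.5717, 0.1803, 0.2051]
orientation: [-2.509, -1.891, -0.002]
ft_force: [0.6, 4.1, 3.5]
opening: 0.0305
finger_force: 1.8
```

```bash
python3 lane.py
cat > box.py <<'E'
from h import *
import sys
p,d=ctrl.capture("top"); W=cloud("top",d); Z=W[...,2]
cv2.imwrite(f"pics/{sys.argv[1]}.png",cv2.resize(p[120:300,150:350,::-1],None,fx=3,fy=3))
O=np.array([.538,.068]); x=np.array([.959,-.284]);y=np.array([.284,.959])
L=(W[...,:2]-O)@np.stack([x,y],1)
m=(abs(L[...,0])<.05)&(L[...,1]>-.138)&(L[...,1]<.2)&(Z>.06)&(Z<.08)&(p.max(-1)>100)
n,l,s,_=cv2.connectedComponentsWithStats(m.astype(np.uint8)); m=l==1+np.argmax(s[1:,4])
P=L[m]; print("box x",np.percentile(P[:,0],[1,99]),"y",np.percentile(P[:,1],[1,99]),"z",np.median(Z[m]),m.sum(),cv2.minAreaRect(P.astype(np.float32)))
E
python3 box.py t2
```

```text
lane 0.00040269204789890214 0.11722437802304667 tip z 0.03210392666507861 [0.57166656 0.18026598 0.20510393] clock 6.7167 [ 0.31  0.46 -0.32  0.79  0.    2.16] F [0.6 4.1 3.5]
tool y in lane 1.000128981555101 0.008871214188019809
box x [-0.03449365  0.03279802] y [-0.00676996  0.10394833] z 0.06932617686673492 1637 ((-0.0008816681802272797, 0.05028591305017471), (0.06886120140552521, 0.11582619696855545), 0.5153645277023315)
```

View pics/t2.png

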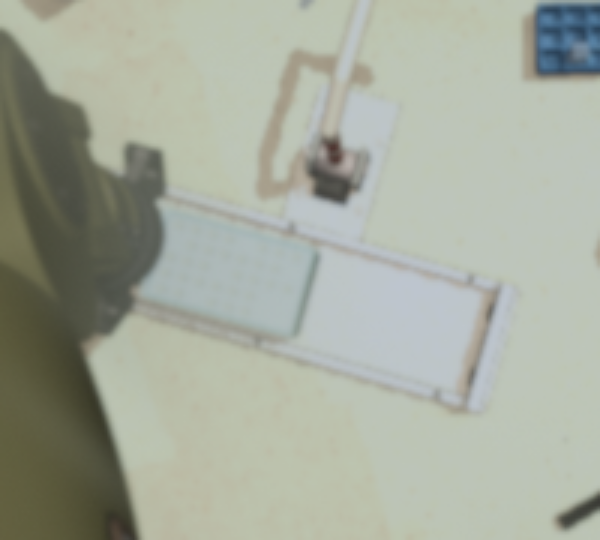

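The box is straight in its lane, centre at y ≈ 51 mm, with the raised bar well clear of the gripper. I keep pushing.

Emit:
jog_arm(motion=[{"gripper":3,"offset":[-0.34,-1.15,0],"rotation":[0,0,0]},{"gripper":3,"offset":[-0.68,-2.3,0],"rotation":[0,0,0]},{"gripper":3,"offset":[-1.02,-3.45,0],"rotation":[0,0,0]},{"gripper":3,"offset":[-1.36,-4.6,0],"rotation":[0,0,0]},{"gripper":3,"offset":[-1.7,-5.75,0],"rotation":[0,0,0]},{"gripper":3,"offset":[-2.04,-6.9,0],"rotation":[0,0,0]},{"gripper":3,"offset":[-2.38,-8.05,0],"rotation":[0,0,0]},{"gripper":3,"offset":[-2.73,-9.2,0],"rotation":[0,0,0]},{"gripper":3,"offset":[-3.0,-10.2,0],"rotation":[0,0,0]},{"gripper":3,"offset":[-3.3,-11.2,0],"rotation":[0,0,0]}])

```text
clock: 7.6
tcp_pos: [0.5383, 0.0679, 0.2049]
orientation: [-2.509, -1.89, -0.001]
ft_force: [0.6, 5.4, 5.8]
opening: 0.0301
finger_force: 2.4
```

```bash
python3 lane.py; python3 box.py t3
```

```text
lane 0.0002982155461336296 -4.8873954293105086e-05 tip z 0.03188668462406069 [0.53827202 0.06786848 0.20488668] clock 7.6 [ 0.13  0.37 -0.46  0.74  0.    1.98] F [0.6 5.4 5.8]
tool y in lane 1.000132420495144 0.008493564655246075
box x [-0.03450861  0.03264191] y [-0.123776   -0.03507281] z 0.06928811415335978 1264 ((-0.0010493695735931396, -0.07692445069551468), (0.06871289759874344, 0.09558721631765366), 0.4659093916416168)
```

Emit:
jog_arm(motion=[{"gripper":3,"offset":[-0.2,-0.6,0],"rotation":[0,0,0]},{"gripper":3,"offset":[-0.34,-1.15,0],"rotation":[0,0,0]},{"gripper":3,"offset":[-0.4,-1.35,0],"rotation":[0,0,0]},{"gripper":3,"offset":[-0.43,-1.45,0],"rotation":[0,0,0]},{"gripper":3,"offset":[-0.43,-1.45,0],"rotation":[0,0,0]}])

```text
clock: 8.07
tcp_pos: [0.5344, 0.0544, 0.2048]
orientation: [-2.508, -1.89, -0.004]
ft_force: [2.9, 7.6, 2.8]
opening: 0.03
finger_force: 3.9
```

```bash
python3 lane.py; python3 box.py t4
```

```text
lane 0.0004378755049258327 -0.014007377984700982 tip z 0.03183065705647736 [0.53444303 0.05444714 0.20483066] clock 8.0667 [ 0.1   0.36 -0.47  0.73  0.    1.95] F [2.9 7.6 2.8]
tool y in lane 1.0001307282856298 0.008690545833975931
box x [-0.03461707  0.032614  ] y [-0.13718691 -0.05865169] z 0.06931386677507106 1104 ((-0.0011080950498580933, -0.0957561507821083), (0.06868927925825119, 0.08466478437185287), 0.28415781259536743)
```

Force is just rising at the stop. A little more, then I retreat.

Emit:
jog_arm(motion=[{"gripper":3,"offset":[-0.06,-0.2,0],"rotation":[0,0,0]},{"gripper":3,"offset":[-0.11,-0.38,0],"rotation":[0,0,0]},{"gripper":3,"offset":[-0.11,-0.38,0],"rotation":[0,0,0]}])

```text
clock: 8.37
tcp_pos: [0.535, 0.0526, 0.2059]
orientation: [-2.504, -1.89, -0.014]
ft_force: [6.2, 17.0, 5.2]
opening: 0.0301
finger_force: 8.4
```

```bash
python3 lane.py
```

```text
lane 0.001546182312339533 -0.015632027587346966 tip z 0.03287278743869304 [0.53504429 0.05257497 0.20587279] clock 8.3667 [ 0.1   0.36 -0.47  0.73  0.01  1.94] F [ 6.2 17.   5.2]
tool y in lane 1.0001172541152115 0.009898592772568732
```

Force has jumped to 17 N, so the box is home. I retreat along +y, then up.

Emit:
jog_arm(motion=[{"gripper":3,"offset":[0.3,1,0],"rotation":[0,0,0]},{"gripper":3,"offset":[1,3.4,0],"rotation":[0,0,0]},{"gripper":3,"offset":[2,6.7,0],"rotation":[0,0,0]},{"gripper":3,"offset":[2.8,9.6,0],"rotation":[0,0,0]},{"gripper":3,"offset":[2.8,9.6,4],"rotation":[0,0,0]},{"gripper":3,"offset":[2.8,9.6,8],"rotation":[0,0,0]},{"gripper":3,"offset":[2.8,9.6,8],"rotation":[0,0,0]}])

```text
clock: 8.95
tcp_pos: [0.5631, 0.147, 0.2902]
orientation: [2.505, 1.889, 0.008]
ft_force: [1.7, -0.6, 2.5]
opening: 0.0299
finger_force: 0.0
```

```bash
python3 lane.py; python3 box.py t5
python3 - <<'E'
from h import *
p,d=ctrl.capture("scene"); cv2.imwrite("pics/s6.png",cv2.resize(p[150:330,190:390,::-1],None,fx=3,fy=3))
E
```

```text
lane 0.0016120849374219287 0.08283811249255257 tip z 0.11723610476733809 [0.56306357 0.14695731 0.2902361 ] clock 8.95 [ 0.26  0.35 -0.27  0.95 -0.    2.11] F [ 1.7 -0.6  2.5]
tool y in lane 1.00010271902971 0.009550731916471612
box x [-0.03404705  0.03315147] y [-0.13672717 -0.02445096] z 0.06917563789616676 1705 ((-0.000431600958108902, -0.08062088489532471), (0.11482582241296768, 0.06887994706630707), 89.35699462890625)
```

View pics/s6.png

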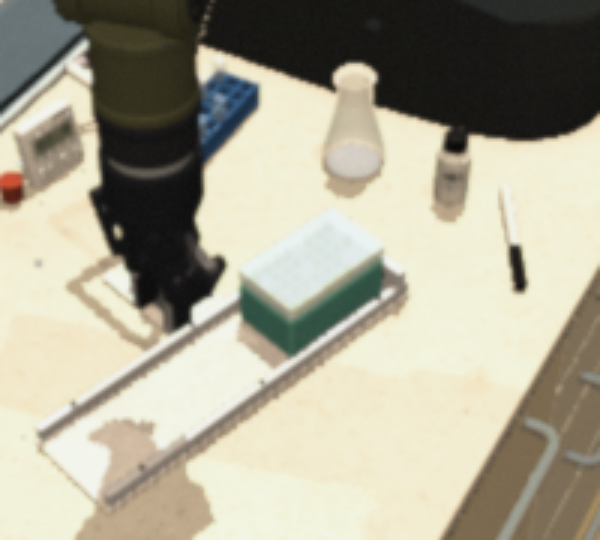

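The box is home at (310,280) with its centre at y ≈ -81 mm, flat and against the stop. The barrier's shadow at (110,280) is unchanged, so it is still upright, and the gripper is clear.

```bash
python3 -c "
from plant import ctrl
print(ctrl.sign_off())"
```

```text
the job is handed in; nothing more can be done
None
```

The barrier is raised and stays up by itself, the box is flat and home against the end stop, the bystanders were not touched, and the job was handed in at about 9 s (no verdict came back).

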